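# Turn a back-to-front board carrier round in its test nest

### The job

One of the two test nests has its board carrier loaded back to front, with the orange bar inside instead of at the mouth. Draw that carrier out of the nest, turn it end for end, board side up, and push it fully home again with the orange bar outwards so that it holds the nest's sensing pin pressed in. Leave the other nest's carrier and the things standing about where they are.

Things in the scene. Friction and masses are not known exactly. Their poses are not given: they have to be found in the camera images.
- carrier_b_center (a point): Carrier to be turned: black slab 120 x 50 x 16 mm (its x, y, z) with a circuit board let into its top (parts rise up to 3 mm) and a raised bar on each end, with 102 mm open between them. 0.2 to 0.33 kg, slides on the bench. Point: middle of the slab, 8 mm above its underside; x towards the grey end, z up. Starts in nest_b orange end inside, its centre 2 to 12 mm short of home.
- carrier_b_orange (a point): Middle of its orange bar, at (-55.5, 10.5) mm in x, y from the carrier's centre. The bar is 9 mm thick along x, flush with the slab's end, and stands on the slab from 16 to 29 mm above its underside; it runs only from y = -4 to +25 mm. Same axes as the carrier.
- carrier_b_grey (a point): Middle of its grey bar, 55.5 mm towards +x from the carrier's centre: 9 mm thick, flush with the slab's end, 16 to 29 mm above the underside, full width (50 mm). At the start it is the one at the mouth. Same axes.
- nest_b: Nest of the carrier to be turned, fixed. x points into the channel, z up; origin on the bench, on the channel's middle line. No floor: the carrier slides on the bench. Channel 53 mm wide between cheeks 12 mm thick, 30 mm high, from x = -30 to the back stop face at x = +50 mm. A carrier fully home has its centre at x = -10 mm and sticks 40 mm out of the cheeks.
- nest_b_mouth (a point): Mouth of nest_b on the middle line, 30 mm before its origin, 15 mm above the bench; same axes. From the cheeks flared lead-in plates, 30 mm high, reach out another 16 mm, to 43 mm either side of the middle line.
- nest_b_head (a point): Middle of the grey probe head that roofs the channel of nest_b: 40 x 77 x 26 mm, from x = 14 to 54 mm of the nest, underside 36 mm and top 62 mm above the bench. Behind it, x = 56 to 103 mm, stand the press column and toggle clamp, up to 185 mm high.
- pin_b (a joint): Sprung brass sensing pin, 8 mm diameter, in the back stop of nest_b at y = +14 mm, 22.5 mm above the bench. In m: 0 free, standing 8 mm into the channel; about 0.008 with a grey bar against the back stop. The short orange bar misses it, so a carrier the wrong way round does not press it. It pushes back with 0.5 N at most, less than the carrier's friction. Red tail behind the stop.
- carrier_a_center (a point): The other carrier, of the same kind, correctly loaded in nest_a with its orange bar at the mouth: leave alone. Point: middle of its slab, 8 mm above the bench; x towards its grey end, which is inside.
- nest_a: The other nest, the same in shape as nest_b, fixed, with its carrier correctly loaded. Axes and origin as for nest_b.
- pin_a (a joint): The same sensing pin in nest_a, pressed by its carrier from the start (about 0.007).
- tin_center (a point): Round steel tin with paper band, 47 mm diameter, 52 mm high, standing beside the way out of nest_b. Point at its centre, half-way up. Leave in place.
- jar_center (a point): Round amber jar with a white cap, 44 mm diameter, 55 mm high, standing on the other side of the way out of nest_b. Point at its centre, half-way up. Leave in place.
- cellbox_center (a point): Small cardboard box with a green band, 46 x 40 x 20 mm, lying before nest_a. Point at its centre. Leave in place.
Mind the look-alikes: they are no part of the job. Leave any blue look-alike of the nest_b alone.

How it is judged:
On the way:
1. the wrongly loaded carrier is drawn wholly out of its nest's cheeks (x of carrier_b_center in the frame of nest_b below -0.092 m), for 0.1 s.
At the end, for the whole second after the job is handed in: The turned carrier lies flat and at rest in nest_b, orange bar at the mouth, centre within 3.5 mm of home and 4 mm of the middle line, within 4 degrees of straight, pin_b pressed over 4.5 mm; other carrier moved under 6 mm and pressing its pin; tin, jar, box moved under 15 mm (value of joint each of pin_b, pin_a above 0.0045 m and x of carrier_b_center in the frame of nest_b between -0.0135 and -0.007 m and y of carrier_b_center in the frame of nest_b between -0.004 and 0.004 m and x of carrier_b_orange in the frame of nest_b below -0.058 m and angle between carrier_b_center's own z axis and vertical below 0.06 rad and angle between the x axis of carrier_b_center and the x axis of nest_b, either way round below 0.07 rad and height (world z) of carrier_b_center below 0.013 m and linear speed of carrier_b below 0.01 m/s and distance of carrier_a_center from where it was at the start of the episode below 0.006 m and distance of each of tin_center, jar_center, cellbox_center from where it was at the start of the episode below 0.015 m); the robot touches nothing.
It fails at once if the other carrier is moved (over 6 mm) (distance of carrier_a_center from where it was at the start of the episode above 0.006 m).
It fails at once if tin, jar or box is knocked (over 15 mm) or tipped (distance of any of tin_center, jar_center, cellbox_center from where it was at the start of the episode above 0.015 m or angle between any of tin_center, jar_center, cellbox_center's own z axis and vertical above 0.4 rad).
It fails at once if the carrier is turned over (angle between carrier_b_center's own z axis and vertical above 0.9 rad).
It also fails if it takes over 69 s, if anything falls off the work surface, if the arm or the gripper's body presses on something with over 40 N, if the wrist force passes 120 N, or if a joint passes its speed limit or range.

### The arm

A 6-joint arm with a two-finger parallel gripper is mounted at the origin on the work surface. World frame = base frame: x ahead of the robot, y to its left, z up, the work surface at z = 0. Lengths are in m, angles in rad, forces in N, time in s.
With the tool pointing down it reaches from about 0.35 to 0.725 m from the base axis. Payload 6 kg.
Tool frame: the origin (TCP) lies on the centre line of the jaws, within the pads' length; the fingertips stand 14 mm ahead of it and the grasp point (between the pads) lies 5 mm behind it; y points along the fingers, z is the direction in which the jaws open and shut, and the axes are right-handed (so a half turn about y gives the same grasp; the last joint's range is limited). The gripper opens to 85 mm and grips with 20 to 120 N. Pads are 22 mm wide; open, the fingers measure 114 mm over their backs; the gripper's body (76 mm by 85 mm) begins 54 mm behind the grasp point. The pads swing forward as they close: fully open they stand 13 mm farther back than shut.
Start: joints at [1.54, 0.04, 0.085, 0, -1.615, -0.334], TCP at [0.214, 0.561, 0.245] pointing down, gripper open.
Joint ranges: [-2.56, 2.56], [-1.29, 2.01], [-1.08, 1.49], [-3.29, 1.98], [-2.81, -0.18], [-2.99, 2.99]. Speed limits (rad/s): [2.57, 2.57, 3.01, 3.14, 3.14, 3.14].

### API

Orientations are given as a unit quaternion [w, x, y, z].
In Python, from bench import manip, imaging, sign_off gives the robot as it stands. Calls block until the motion is done:
- manip.movep(position, orientation): joint-space move of the TCP to a pose.
- manip.move_l(position, rot=None, vel=0.15, contact_N=None): straight line of the TCP; rot=None keeps the orientation; vel is the mean speed in m/s. With contact_N (N) it stops when the force on the tool has changed by that much, and returns True; else False.
- manip.move_joints(angles): joint-space move.
- manip.gripper_to(opening, force=None): finger opening in m; force is the grip in N (None keeps the last); returns when the fingers have stopped.
- manip.sleep(seconds).
- manip.solve_ik(position, orientation): joint angles nearest the present ones, or None.
- manip.sense(): the state.
- imaging.snapshot(name): name is "scene" or "top" or "wrist"; returns a dict with "frame" (420x560x3 uint8, red, green, blue), "z_map" (420x560 float32, m along the optical axis (not along the pixel's ray), 0 where there is no reading), "mtx" (3x3 intrinsics, pixels), "position" and "attitude" of the camera in the world. Camera axes: x right, y down, z forward; pixel columns grow to the right and rows downward; lengths in m; the calibration is good to about 2 mm. A picture is of the moment at which its call begins.
A pose or a line that the arm cannot do raises manip.MotionError and nothing moves.
- sign_off(): hands the job in, once; it reports no verdict.
The state is a dict: "clock": time; "q": joint angles; "qd": joint speeds; "tau": joint torques, N m; "tool_pos": TCP position; "orientation": TCP orientation; "wrist_force": force on the tool from outside, world axes, zero at the start; "ft_torque": the same for the moment, N m; "opening": finger opening in m.
Only numpy, scipy, OpenCV 4.12 (cv2) and the standard library are available. Lean on these libraries where they do the work, as an engineer would, in place of code of your own. Each camera call takes 0.05 s, during which the arm holds its last target.

## Working session

There is one attempt and no reset: what is moved stays moved. The work goes in short steps, each a Python script; the robot and the scene stay as the last script left them, time stands still between calls to the robot, and variables do not carry over. Pictures are saved under pics/ and viewed, and the job is handed in when it is done.

```bash
ls; mkdir -p pics; python3 - <<'E'
from bench import manip, imaging
import cv2
for n in ["scene","top","wrist"]:
    s=imaging.snapshot(n)
    cv2.imwrite(f"pics/{n}0.png",cv2.cvtColor(s["frame"],cv2.COLOR_RGB2BGR))
    print(n,s["mtx"].round(1).tolist(),s["position"],s["attitude"])
st=manip.sense();print(st["clock"],st["tool_pos"],st["orientation"],st["opening"])
E
```

```text
pics
scene [[509.3, 0.0, 275.7], [0.0, 509.3, 214.0], [0.0, 0.0, 1.0]] [1.3060473  0.1163274  0.65503128] [-0.27482653  0.5903281   0.68228743 -0.33236575]
top [[504.8, 0.0, 283.6], [0.0, 504.8, 205.0], [0.0, 0.0, 1.0]] [0.41233128 0.00621167 1.16714687] [-0.05271761  0.71425281 -0.69626367  0.0477565 ]
wrist [[346.2, 0.0, 276.5], [0.0, 346.2, 212.1], [0.0, 0.0, 1.0]] [0.27770035 0.53657052 0.37280642] [-0.07686227 -0.56130943  0.81658072  0.11054341]
0.15 [0.21391724 0.56032134 0.24451781] [ 0.12827008 -0.12819752 -0.69489571  0.6958679 ] 0.08537249597202227
```

View pics/top0.png

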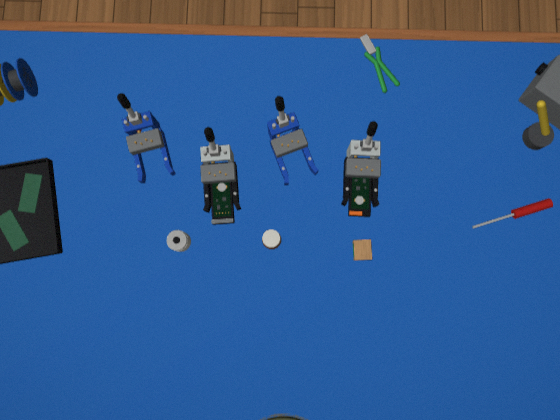

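View pics/scene0.png

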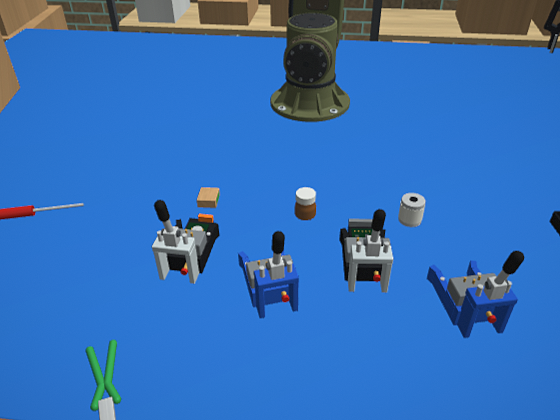

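View pics/wrist0.png

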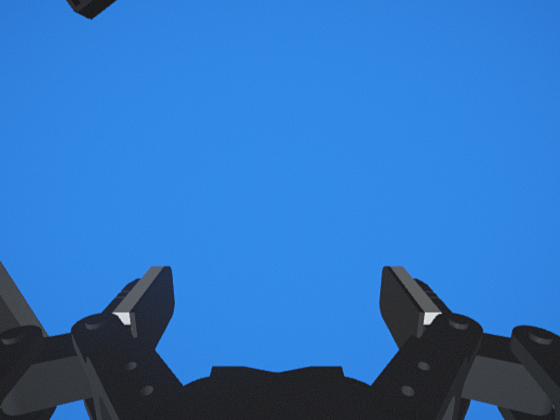

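```bash
cat > h.py <<'E'
import numpy as np, cv2
from scipy.spatial.transform import Rotation as R
from bench import manip, imaging
def camR(s): 
    q=s["attitude"]; return R.from_quat([q[1],q[2],q[3],q[0]]).as_matrix()
def ray(s,uv,z):
    uv=np.atleast_2d(np.asarray(uv,float)); K=s["mtx"]
    d=np.c_[(uv[:,0]-K[0,2])/K[0,0],(uv[:,1]-K[1,2])/K[1,1],np.ones(len(uv))]@camR(s).T
    t=(z-s["position"][2])/d[:,2]
    return s["position"]+d*t[:,None]
def cloud(s):
    v,u=np.mgrid[0:420,0:560]; K=s["mtx"]; d=s["z_map"]
    P=np.stack([(u-K[0,2])/K[0,0]*d,(v-K[1,2])/K[1,1]*d,d],-1)
    return P@camR(s).T+s["position"]
def save(s,name,crop=None,f=1):
    im=cv2.cvtColor(s["frame"],cv2.COLOR_RGB2BGR)
    if crop: u0,v0,u1,v1=crop; im=im[v0:v1,u0:u1]
    cv2.imwrite(f"pics/{name}.png",cv2.resize(im,None,fx=f,fy=f,interpolation=cv2.INTER_CUBIC))
def quat(psi):
    # tool y down, jaw axis z horizontal at angle psi from world x
    y=np.array([0,0,-1.]); z=np.array([np.cos(psi),np.sin(psi),0]); x=np.cross(y,z)
    q=R.from_matrix(np.c_[x,y,z]).as_quat(); return np.array([q[3],q[0],q[1],q[2]])
E
python3 - <<'E'
from h import *
s=imaging.snapshot("top"); np.savez("top0.npz",**s)
save(s,"topcrop",(150,110,300,260),4)
C=cloud(s)
for n,uv in dict(tin=(177,240),jar=(271,239),head=(218,172),bar=(222,220),pcb=(222,208),cheek=(208,205),bench=(240,260)).items():
    print(n,C[uv[1],uv[0]].round(4))
st=manip.sense();q=st["orientation"];M=R.from_quat([q[1],q[2],q[3],q[0]]).as_matrix();print(M.round(3))
for p in [(.30,.15,.02),(.34,.15,.02),(.36,.15,.02),(.4,.15,.02)]:
    for psi in (0,np.pi/2,-np.pi/2,np.pi): 
        k=manip.solve_ik(p,quat(psi)); print(p,round(psi,2),None if k is None else np.round(k,2))
E
```

```text
tin [0.4879 0.2501 0.051 ]
jar [0.4951 0.0419 0.0556]
head [0.6408 0.1641 0.0644]
bar [0.5375 0.1554 0.0274]
pcb [0.5668 0.1584 0.014 ]
cheek [0.5709 0.1886 0.0289]
bench [0.4491 0.1136 0.    ]
[[-0.934 -0.    -0.357]
 [ 0.357 -0.001 -0.934]
 [-0.    -1.     0.001]]
(0.3, 0.15, 0.02) 0 [ 1.09 -0.75 -0.92  0.   -1.4   2.05]
(0.3, 0.15, 0.02) 1.57 [ 1.09 -0.75 -0.92  0.   -1.4  -2.66]
(0.3, 0.15, 0.02) -1.57 [ 1.09 -0.75 -0.92  0.   -1.4   0.48]
(0.3, 0.15, 0.02) 3.14 [ 1.09 -0.75 -0.92  0.   -1.4  -1.09]
(0.34, 0.15, 0.02) 0 [ 0.97 -0.58 -0.83  0.   -1.32  2.17]
(0.34, 0.15, 0.02) 1.57 [ 0.97 -0.58 -0.83  0.   -1.32 -2.54]
(0.34, 0.15, 0.02) -1.57 [ 0.97 -0.58 -0.83  0.   -1.32  0.6 ]
(0.34, 0.15, 0.02) 3.14 [ 0.97 -0.58 -0.83  0.   -1.32 -0.97]
(0.36, 0.15, 0.02) 0 [ 0.92 -0.5  -0.78  0.   -1.29  2.22]
(0.36, 0.15, 0.02) 1.57 [ 0.92 -0.5  -0.78  0.   -1.29 -2.49]
(0.36, 0.15, 0.02) -1.57 [ 0.92 -0.5  -0.78  0.   -1.29  0.65]
(0.36, 0.15, 0.02) 3.14 [ 0.92 -0.5  -0.78  0.   -1.29 -0.92]
(0.4, 0.15, 0.02) 0 [ 0.84 -0.37 -0.69  0.   -1.25  2.3 ]
(0.4, 0.15, 0.02) 1.57 [ 0.84 -0.37 -0.69  0.   -1.25 -2.41]
(0.4, 0.15, 0.02) -1.57 [ 0.84 -0.37 -0.69  0.   -1.25  0.73]
(0.4, 0.15, 0.02) 3.14 [ 0.84 -0.37 -0.69  0.   -1.25 -0.84]
```

View pics/topcrop.png

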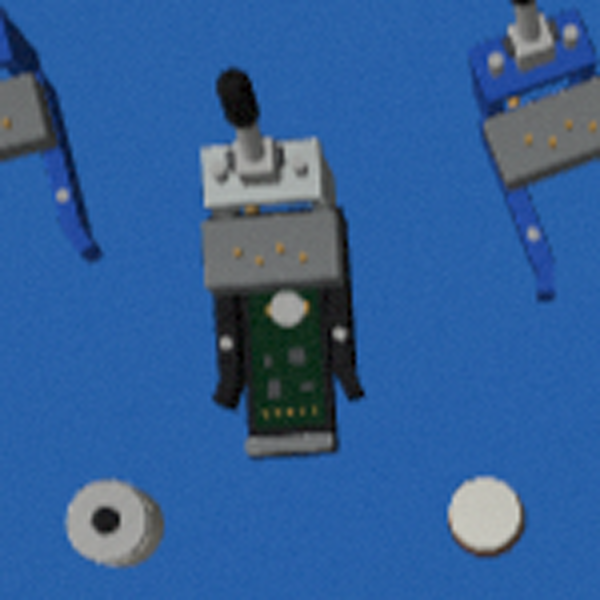

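Candidates (top view): black-and-white nest at (218,190) with a grey bar at its mouth, (222,220); black-and-white nest at (362,175) with an orange bar at (356,213), which is nest_a; blue nests at (145,145) and (290,145), empty, which are look-alikes. By the description I choose the one at (218,190). The tin is at (177,240), the jar at (271,239). Next is a close wrist view.

```bash
python3 - <<'E'
from h import *
manip.movep([0.43,0.155,0.28],quat(-np.pi/2))
s=imaging.snapshot("wrist"); np.savez("w1.npz",**s); save(s,"w1",None,1.4)
print(s["position"],camR(s).round(3)[:,2], manip.sense()["clock"], manip.sense()["q"].round(2))
E
```

```text
[0.4981607  0.1557705  0.40818556] [-0.267  0.    -0.964] 1.9333 [ 0.79 -0.34 -0.19 -0.   -1.72  0.78]
```

View pics/w1.png

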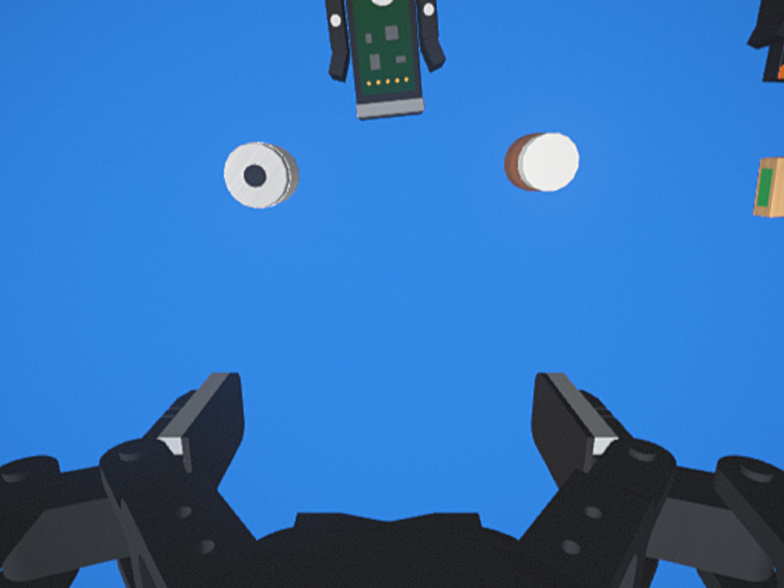

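```bash
python3 - <<'E'
from h import *
manip.move_l([0.54,0.155,0.28],vel=.2)
s=imaging.snapshot("wrist"); np.savez("w2.npz",**s); save(s,"w2",None,1.4)
print(s["position"], manip.sense()["clock"])
E
```

```text
[0.6079102  0.15545464 0.40817655] 2.6833
```

View pics/w2.png

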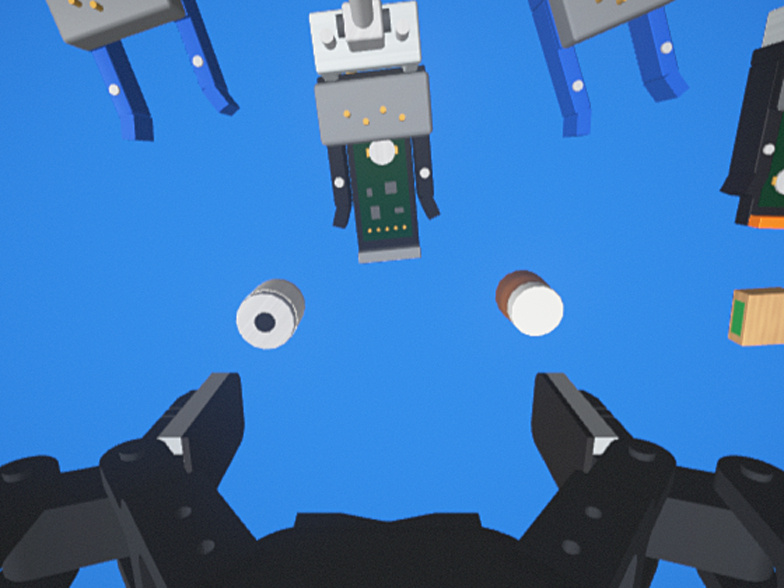

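```bash
cat > m.py <<'E'
from h import *
s=dict(np.load("w2.npz"))
f=s["frame"].astype(int); hsv=cv2.cvtColor(s["frame"],cv2.COLOR_RGB2HSV)
C=cloud(s)
roi=np.zeros((420,560),bool); roi[105:195,225:320]=True
white=((hsv[...,1]<40)&(hsv[...,2]>180)&roi).astype(np.uint8)
n,l,st,ce=cv2.connectedComponentsWithStats(white)
for i in range(1,n):
    if st[i,4]>8: 
        print("white",ce[i].round(1),st[i,4],ray(s,ce[i],.031).round(4), C[int(ce[i][1]),int(ce[i][0])].round(4))
gr=((hsv[...,1]<60)&(hsv[...,2]>80)&(np.abs(C[...,2]-.029)<.006)&roi); gr[:168]=False
c,_=cv2.findContours(gr.astype(np.uint8),cv2.RETR_EXTERNAL,cv2.CHAIN_APPROX_NONE)
c=max(c,key=cv2.contourArea); W=ray(s,c[:,0,:],.029)
r=cv2.minAreaRect((W[:,:2]*1000).astype(np.float32)); print("bar",r, cv2.boxPoints(r).round(1).tolist())
g=((hsv[...,0]>40)&(hsv[...,0]<90)&(hsv[...,1]>80)&roi)
c,_=cv2.findContours(g.astype(np.uint8),cv2.RETR_EXTERNAL,cv2.CHAIN_APPROX_NONE)
c=max(c,key=cv2.contourArea); W=ray(s,c[:,0,:],.016)
r=cv2.minAreaRect((W[:,:2]*1000).astype(np.float32)); print("pcb",r, cv2.boxPoints(r).round(1).tolist())
hd=(hsv[...,1]<60)&(np.abs(C[...,2]-.062)<.005); hd[:, :200]=False; hd[:,330:]=False
c,_=cv2.findContours(hd.astype(np.uint8),cv2.RETR_EXTERNAL,cv2.CHAIN_APPROX_NONE)
c=max(c,key=cv2.contourArea); W=ray(s,c[:,0,:],.062)
r=cv2.minAreaRect((W[:,:2]*1000).astype(np.float32)); print("head",r, cv2.boxPoints(r).round(1).tolist())
for nm,(u,v) in dict(bar=(278,182),head=(268,75),tin=(180,231),jar=(383,221)).items(): print(nm,C[v,u].round(4))
E
python3 m.py
python3 -c "
from h import *
s=dict(np.load('w2.npz')); save(s,'w2c',(210,40,330,200),4.5)"
```

```text
white [272.4 110. ] 192 [[0.614  0.1597 0.031 ]] [0.6142 0.1603 0.0177]
white [302.8 123.1] 34 [[0.6007 0.1277 0.031 ]] [0.6008 0.1285 0.0308]
white [241.7 129.9] 35 [[0.5938 0.1924 0.031 ]] [0.5948 0.193  0.0319]
bar ((538.2705078125, 154.43319702148438), (9.057211875915527, 48.4311637878418), 5.731891632080078) [[531.2999877929688, 178.10000610351562], [536.2000122070312, 129.89999389648438], [545.2000122070312, 130.8000030517578], [540.4000244140625, 179.0]]
pcb ((585.4111938476562, 158.8281707763672), (72.26321411132812, 39.718257904052734), 5.556227207183838) [[547.5, 175.10000610351562], [551.4000244140625, 135.60000610351562], [623.2999877929688, 142.60000610351562], [619.5, 182.10000610351562]]
head ((642.344970703125, 164.610107421875), (39.78121566772461, 75.55863189697266), 6.016665458679199) [[618.5999755859375, 200.10000610351562], [626.5, 125.0], [666.0999755859375, 129.10000610351562], [658.2000122070312, 204.3000030517578]]
bar [0.5374 0.1539 0.0288]
head [0.6448 0.1633 0.0632]
tin [0.4883 0.2599 0.0529]
jar [0.4997 0.0418 0.0543]
```

View pics/w2c.png

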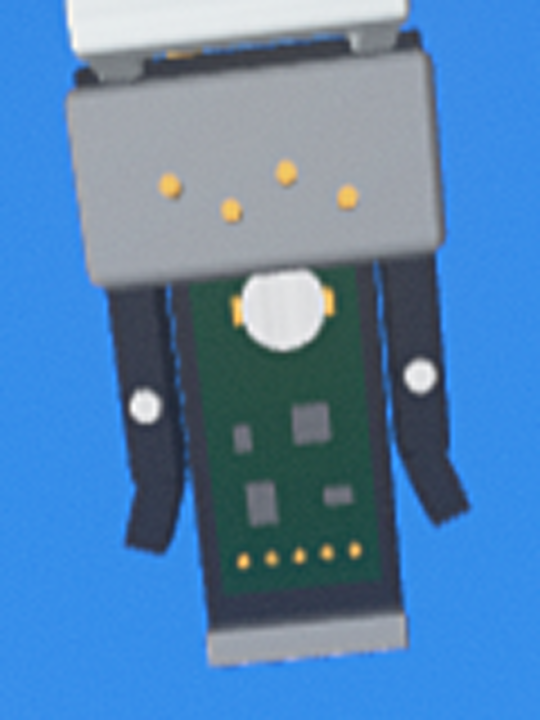

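```bash
cat >> h.py <<'E'
TH=np.deg2rad(6.0); N0=np.array([.6085,.16105,0]); EX=np.array([np.cos(TH),np.sin(TH),0]); EY=np.array([-np.sin(TH),np.cos(TH),0])
def nw(x,y,z): return N0+EX*x+EY*y+np.array([0,0,z])
def wn(p): d=np.asarray(p)-N0; return np.array([d@EX,d@EY,d[2]])
def rep(): 
    s=manip.sense(); print("t",round(s["clock"],2),"nest",wn(s["tool_pos"]).round(4),"F",s["wrist_force"].round(2),"open",round(s["opening"],4))
E
python3 - <<'E'
from h import *
q=quat(np.pi+TH)
manip.gripper_to(.035,60)
manip.movep(nw(-.0705,0.0007,.12),q); rep()
print(manip.move_l(nw(-.0705,0.0007,.05),vel=.15)); 
print(manip.move_l(nw(-.0705,0.0007,.036),vel=.05,contact_N=4)); rep()
s=imaging.snapshot("wrist"); save(s,"w3",None,1.4)
s=imaging.snapshot("scene"); save(s,"s3",(300,140,440,320),4)
E
```

```text
t 4.54 nest [-0.0702  0.0008  0.1206] F [-0.02 -1.16  0.76] open 0.0351
False
False
t 5.59 nest [-0.0706  0.0006  0.0358] F [ 0.46 -0.68  0.04] open 0.0349
```

View pics/w3.png

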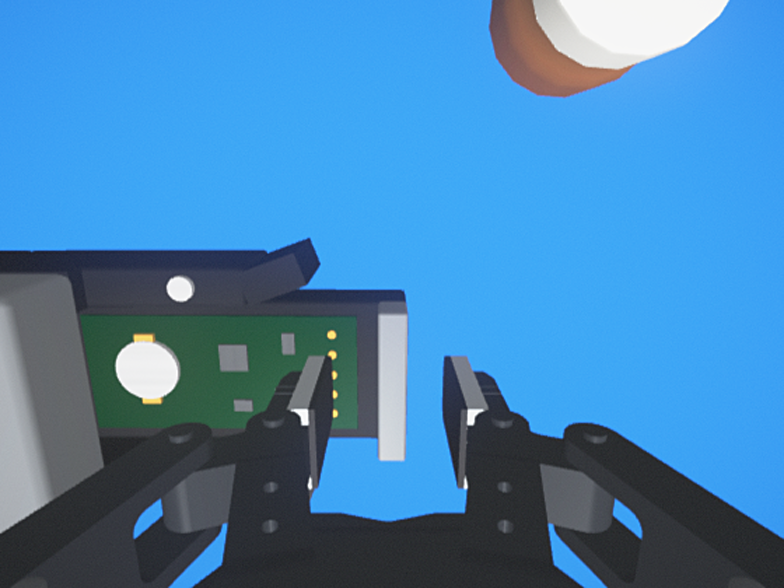

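View pics/s3.png

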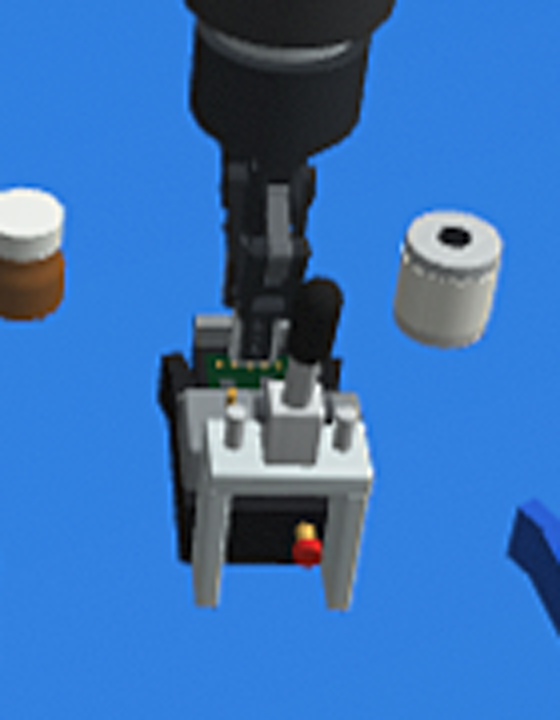

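The bar (392,380) lies between the pads (320,400) and (455,400), with the tips clear above the board. I'll grip it and draw the carrier out.

```bash
python3 - <<'E'
from h import *
manip.gripper_to(.0,40); rep()
p=wn(manip.sense()["tool_pos"])
print(manip.move_l(nw(-.12,p[1],p[2]),vel=.08,contact_N=25)); rep()
print(manip.move_l(nw(-.175,0,p[2]),vel=.1,contact_N=25)); rep()
s=imaging.snapshot("top"); save(s,"t4",(150,110,300,260),4)
E
```

```text
t 6.04 nest [-0.0704  0.0007  0.0364] F [-1.08 -0.41  2.23] open 0.0074
False
t 6.81 nest [-0.1204  0.0007  0.0364] F [-3.07  0.59  3.11] open 0.0076
False
t 7.51 nest [-0.1751 -0.      0.0363] F [-3.78 -0.3   2.9 ] open 0.0072
```

View pics/t4.png

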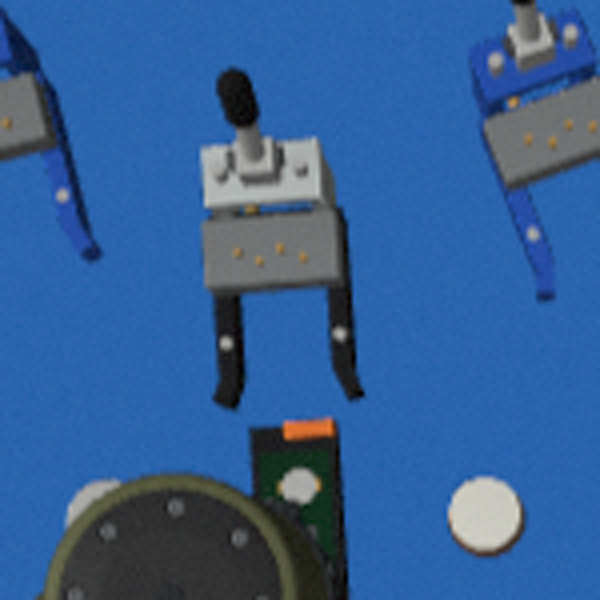

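```bash
python3 - <<'E'
from h import *
p=wn(manip.sense()["tool_pos"])
manip.gripper_to(.035)
manip.move_l(nw(-.175,0,.12),vel=.2)
manip.gripper_to(.068)
manip.movep(nw(-.17,0,.16),quat(-np.pi/2+TH)); rep()
s=imaging.snapshot("wrist"); np.savez("w5.npz",**s); save(s,"w5",None,1.4)
E
```

```text
t 10.33 nest [-0.1701 -0.      0.1599] F [0.22 0.37 0.06] open 0.068
```

View pics/w5.png

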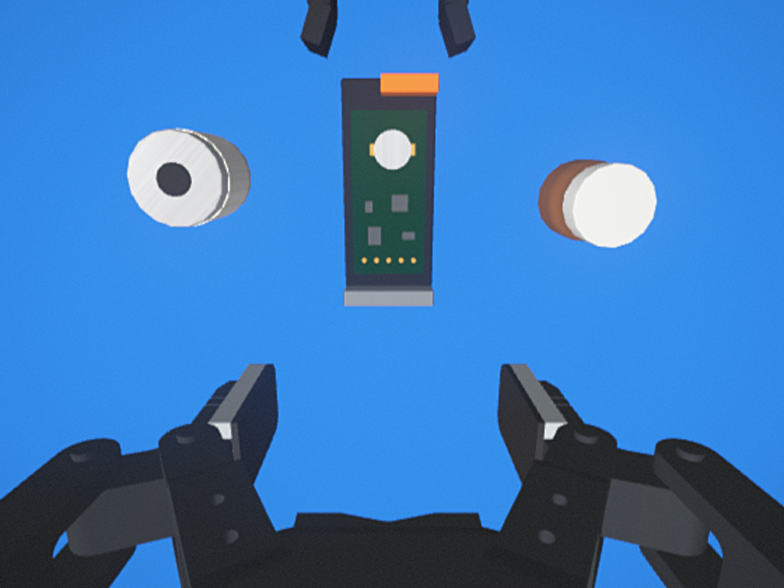

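The carrier is out and lies straight, with its orange bar at (409,83) and its grey bar at (388,297). Next I'll compute its pose.

```bash
cat > pose.py <<'E'
from h import *
def pose(s):
    hsv=cv2.cvtColor(s["frame"],cv2.COLOR_RGB2HSV); 
    g=((hsv[...,0]>40)&(hsv[...,0]<90)&(hsv[...,1]>80)).astype(np.uint8)
    g=cv2.morphologyEx(g,cv2.MORPH_CLOSE,np.ones((15,15)))
    c,_=cv2.findContours(g,cv2.RETR_EXTERNAL,cv2.CHAIN_APPROX_NONE); c=[k for k in c if cv2.contourArea(k)>300]
    c=max(c,key=cv2.contourArea)
    W=np.array([wn(p) for p in ray(s,c[:,0,:],.016)])
    r=cv2.minAreaRect((W[:,:2]*1000).astype(np.float32)); print("pcb",np.round(r[0],1),np.round(r[1],1),round(r[2],2))
    o=((hsv[...,0]>5)&(hsv[...,0]<17)&(hsv[...,1]>170)&(hsv[...,2]>200)).astype(np.uint8)
    c,_=cv2.findContours(o,cv2.RETR_EXTERNAL,cv2.CHAIN_APPROX_NONE)
    for k in c:
        if cv2.contourArea(k)>60:
            W=np.array([wn(p) for p in ray(s,k[:,0,:],.029)])
            b=cv2.minAreaRect((W[:,:2]*1000).astype(np.float32)); print("orange",np.round(b[0],1),np.round(b[1],1),round(b[2],2))
if __name__=="__main__":
    pose(dict(np.load("w5.npz")))
E
python3 pose.py; python3 -c "
from h import *
s=dict(np.load('w5.npz'));print([wn(p).round(4) for p in ray(s,np.array([[344,288],[433,288],[344,306],[433,306]])/1.4,.029)])"
```

```text
pcb [-118.8   -0.5] [39.9 86.7] 89.86
orange [-63.7 -10.8] [27.8  7.7] 89.86
[array([-0.1685,  0.024 ,  0.029 ]), array([-0.1686, -0.0251,  0.029 ]), array([-0.1788,  0.0243,  0.029 ]), array([-0.1789, -0.0253,  0.029 ])]
```

```bash
python3 - <<'E'
from h import *
q=quat(-np.pi/2+TH)
manip.move_l(nw(-.119,-.0005,.16),vel=.2)
manip.move_l(nw(-.119,-.0005,.04),vel=.15)
print(manip.move_l(nw(-.119,-.0005,.015),vel=.04,contact_N=3)); rep()
manip.gripper_to(0,50); rep()
print(manip.move_l(nw(-.119,-.0005,.05),vel=.06)); rep()
s=imaging.snapshot("wrist"); save(s,"w6",None,1.4)
s=imaging.snapshot("scene"); save(s,"s6",(280,140,450,300),4)
print(manip.sense()["q"])
E
```

```text
False
t 12.52 nest [-0.1189 -0.0005  0.0151] F [ 0.01  0.01 -0.43] open 0.0683
t 12.82 nest [-0.1186 -0.0004  0.0157] F [-0.63 -0.84  2.86] open 0.0485
False
t 13.55 nest [-0.1192 -0.0005  0.0497] F [-0.89 -0.69 -2.16] open 0.0487
[ 6.87205401e-01 -1.31145147e-01 -4.40871758e-01 -2.52719108e-04
 -1.26197445e+00  9.88296757e-01]
```

View pics/s6.png

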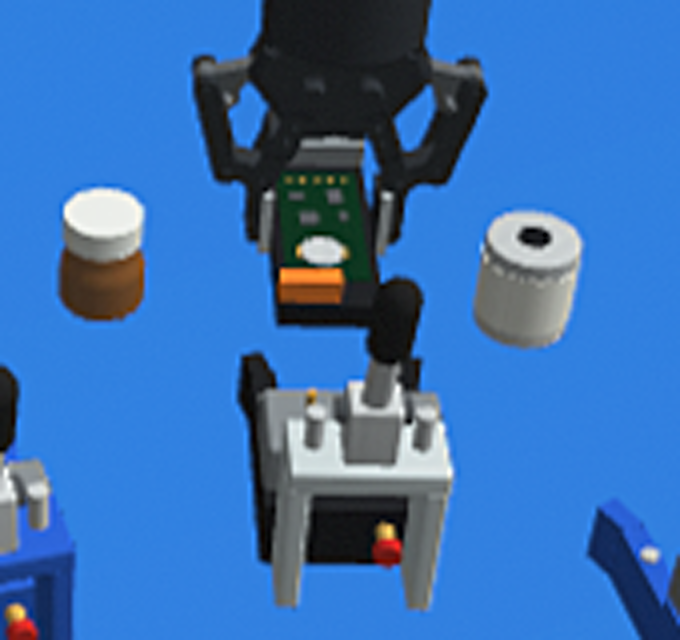

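View pics/w6.png

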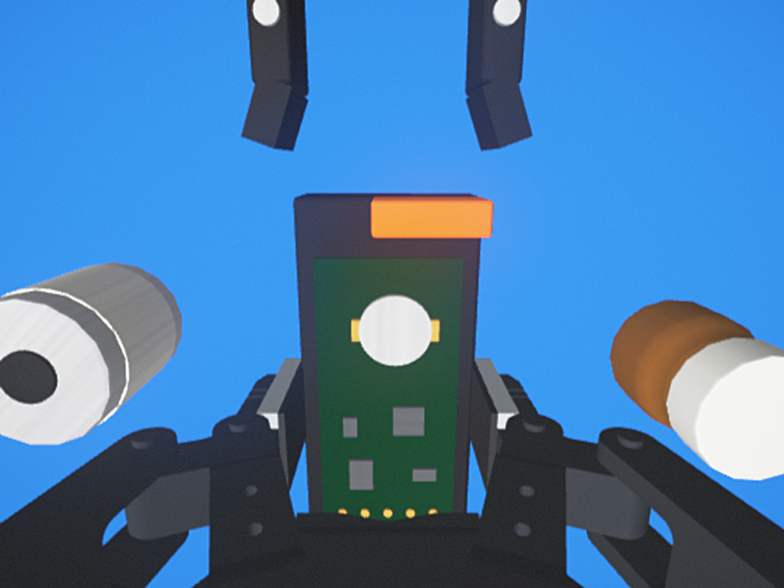

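```bash
python3 - <<'E'
from h import *
manip.move_l(nw(-.119,-.0005,.085),vel=.1)
j=np.array(manip.sense()["q"])
for k in (1,2,3):
    a=j.copy(); a[5]=j[5]-np.pi*k/3; manip.move_joints(a)
rep()
q=quat(np.pi/2+TH)
manip.move_l(nw(-.121,0,.085),rot=q,vel=.1)
s=imaging.snapshot("top"); np.savez("t7.npz",**s); save(s,"t7",(150,110,300,260),4)
s=imaging.snapshot("scene"); save(s,"s7",(280,140,450,300),4)
rep()
E
```

```text
t 17.1 nest [-0.1191 -0.0003  0.0848] F [ 0.32 -0.83 -2.11] open 0.0484
t 17.45 nest [-0.121  0.     0.085] F [-0.09 -0.91 -1.34] open 0.0489
```

View pics/s7.png

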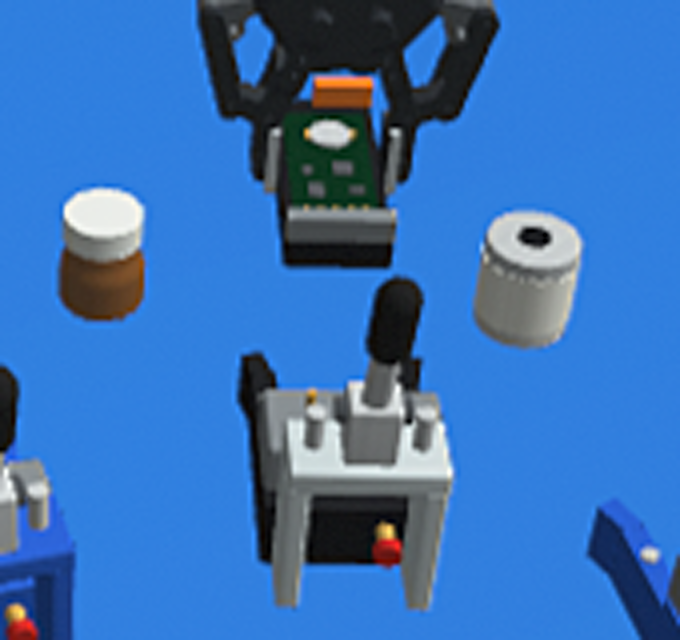

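View pics/t7.png

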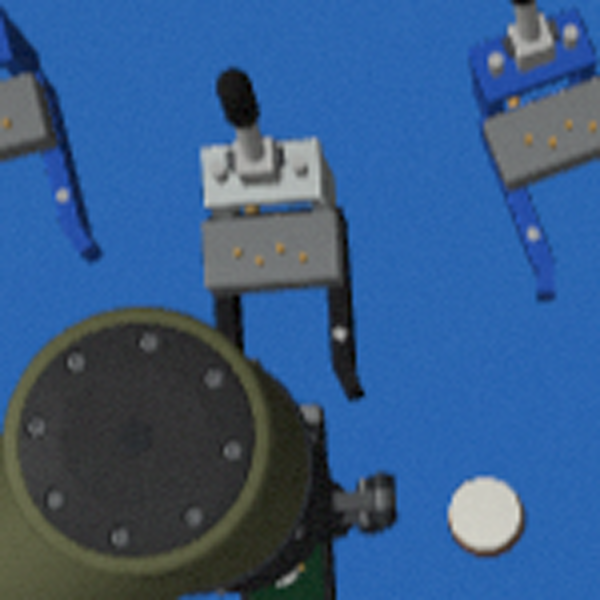

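```bash
python3 - <<'E'
from h import *
manip.move_l(nw(-.121,0,.03),vel=.12)
print(manip.move_l(nw(-.121,0,.0135),vel=.03,contact_N=2.5)); rep()
z=manip.sense()["tool_pos"][2]
print(manip.move_l(nw(-.095,0,z),vel=.05,contact_N=12)); rep()
print(manip.move_l(nw(-.070,0,z),vel=.05,contact_N=12)); rep()
s=imaging.snapshot("scene"); save(s,"s8",(280,140,450,300),4)
E
```

```text
True
t 18.55 nest [-1.21e-01  1.00e-04  1.57e-02] F [-0.06 -0.47  3.54] open 0.0484
False
t 19.23 nest [-0.0945 -0.      0.0157] F [ 1.47  0.1  -0.14] open 0.0487
False
t 19.88 nest [-0.0694 -0.      0.0157] F [ 1.38 -1.17  1.09] open 0.0487
```

View pics/s8.png

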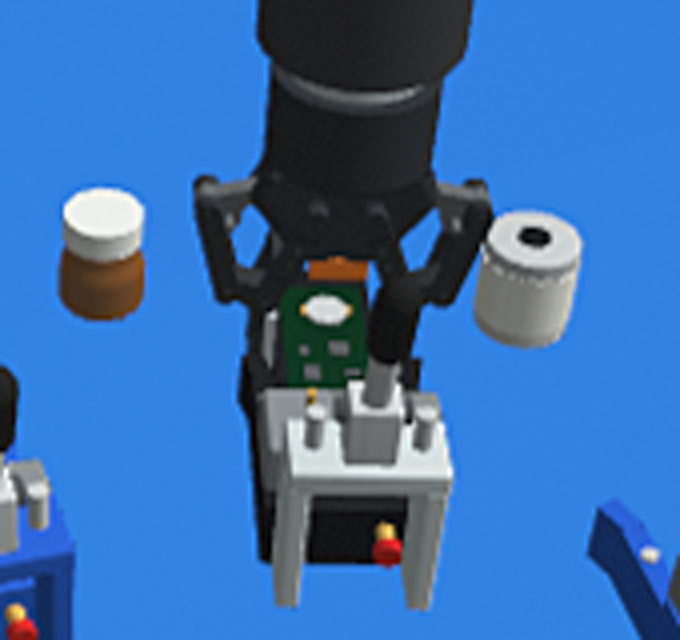

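```bash
python3 - <<'E'
from h import *
manip.gripper_to(.064); rep()
manip.move_l(nw(-.0694,0,.15),vel=.2)
manip.gripper_to(0)
manip.movep(nw(-.165,0,.15),quat(np.pi+TH)); rep()
s=imaging.snapshot("top"); save(s,"t9",(150,110,300,260),4)
s=imaging.snapshot("wrist"); np.savez("w9.npz",**s); save(s,"w9",None,1.4)
E
```

```text
t 20.23 nest [-0.0702 -0.      0.0154] F [0.86 0.   0.12] open 0.064
t 22.99 nest [-0.1649  0.      0.1501] F [-0.31 -0.16  0.62] open 0.0002
```

View pics/t9.png

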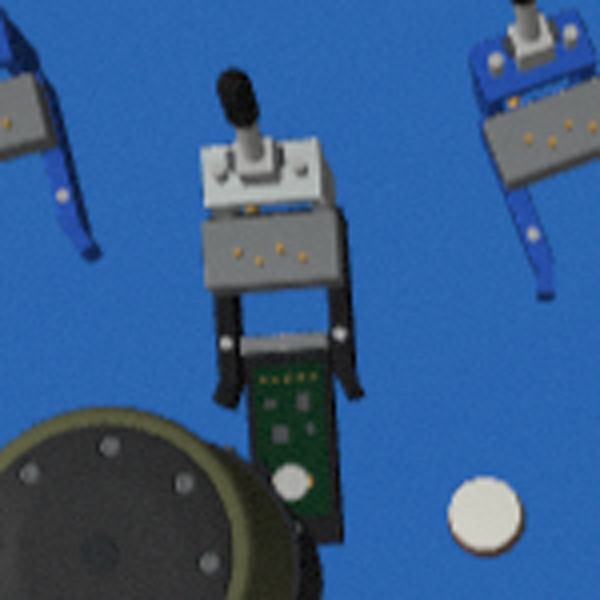

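View pics/w9.png

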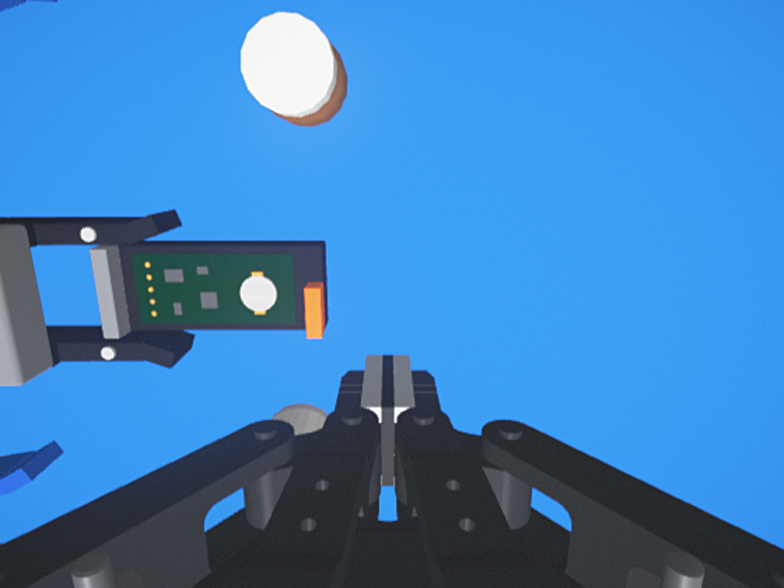

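```bash
python3 - <<'E'
from h import *
manip.move_l(nw(-.172,0.002,.15),vel=.15)
manip.move_l(nw(-.172,0.002,.04),vel=.2)
print(manip.move_l(nw(-.172,0.002,.024),vel=.05,contact_N=3)); rep()
print(manip.move_l(nw(-.11,0.002,.024),vel=.06,contact_N=12)); rep()
print(manip.move_l(nw(-.095,0.002,.024),vel=.04,contact_N=12)); rep()
s=imaging.snapshot("wrist"); np.savez("w10.npz",**s); save(s,"w10",None,1.4)
s=imaging.snapshot("scene"); save(s,"s10",(280,140,450,300),4)
E
```

```text
False
t 24.51 nest [-0.1721  0.0019  0.0239] F [ 0.9  -1.07 -0.11] open 0.0001
False
t 25.69 nest [-0.1099  0.0021  0.0239] F [-0.32 -0.21 -0.17] open 0.0001
False
t 26.22 nest [-0.0947  0.002   0.0239] F [-0.02 -0.59  0.93] open 0.0003
```

View pics/w10.png

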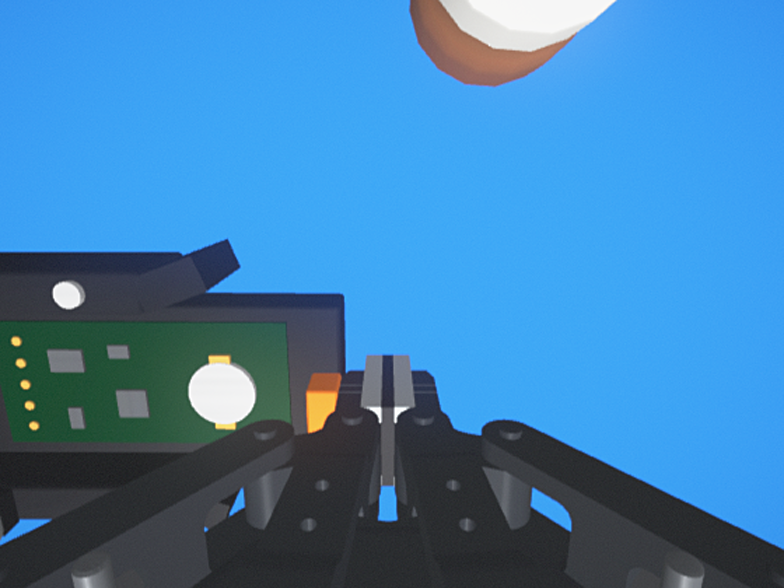

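View pics/s10.png

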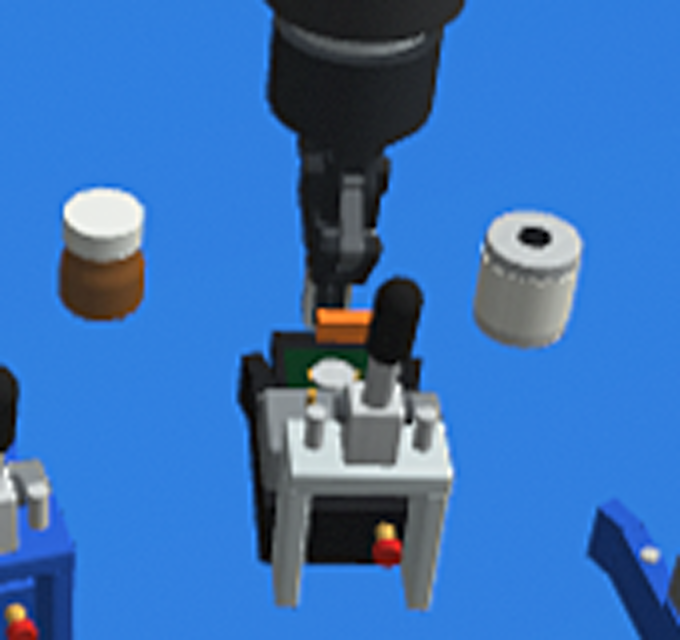

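```bash
python3 - <<'E'
from h import *
print(manip.move_l(nw(-.070,0.002,.024),vel=.03,contact_N=15)); rep()
manip.sleep(.2); rep()
s=imaging.snapshot("scene"); save(s,"s11",(280,140,450,300),4)
E
```

```text
True
t 26.84 nest [-0.0836  0.0016  0.0233] F [-2.86 -1.1   1.85] open -0.0
t 27.04 nest [-0.0838  0.0016  0.0229] F [ 1.16 -0.51  0.07] open 0.0001
```

View pics/s11.png

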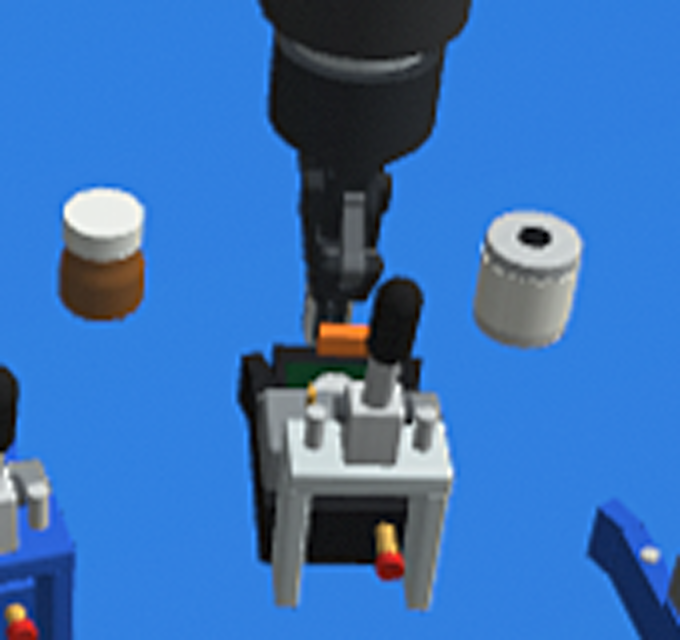

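The pin's red tail has moved out from (387,547) to (390,565), so the pin is pressed. I'll give one more firm push, then back off and check from above.

```bash
python3 - <<'E'
from h import *
from pose import pose
print(manip.move_l(nw(-.070,0.002,.024),vel=.02,contact_N=15)); rep()
manip.move_l(nw(-.12,0.002,.03),vel=.1); manip.move_l(nw(-.12,0.002,.20),vel=.2)
manip.movep(nw(-.08,0,.26),quat(-np.pi/2+TH)); rep()
s=imaging.snapshot("wrist"); np.savez("w12.npz",**s); save(s,"w12",None,1.4); pose(s)
s=imaging.snapshot("scene"); save(s,"s12",(120,140,440,300),2.4)
E
sed -i 's/w2.npz/w12.npz/' m.py; python3 m.py
```

```text
True
t 27.42 nest [-0.0837  0.0014  0.0224] F [-0.82 -0.1   0.51] open -0.0
t 30.37 nest [-0.0802  0.      0.2594] F [ 0.12 -0.01 -0.43] open -0.0
pcb [-18.3  -0.5] [39.7 67.4] 89.87
orange [ -75.4 -288.6] [17.8  8. ] 78.87
white [243.9 115.4] 43 [[0.5939 0.1921 0.031 ]] [0.5942 0.1929 0.0321]
white [309.3 115.1] 41 [[0.6008 0.1276 0.031 ]] [0.6009 0.1279 0.0315]
white [275.  137.2] 297 [[0.576  0.1592 0.031 ]] [0.5755 0.1593 0.0187]Traceback (most recent call last):
  File "m.py", line 13, in <module>
    c=max(c,key=cv2.contourArea); W=ray(s,c[:,0,:],.029)
ValueError: max() iterable argument is empty
```

View pics/w12.png

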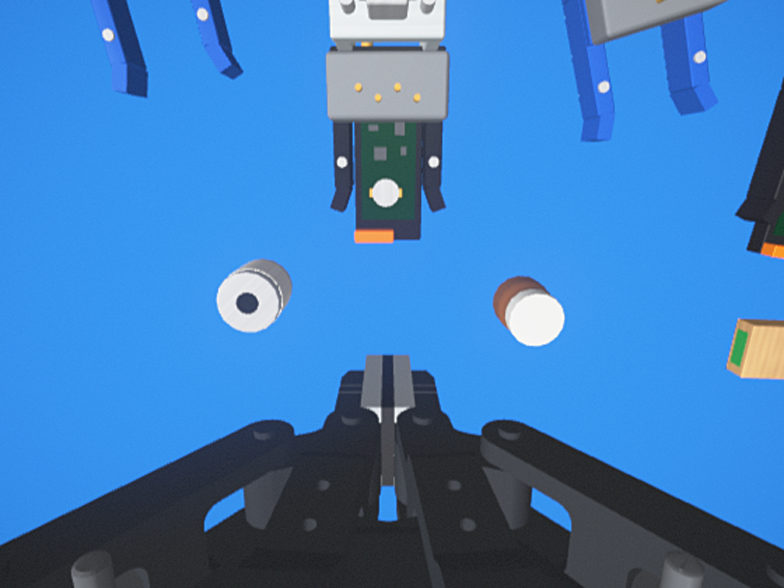

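View pics/s12.png

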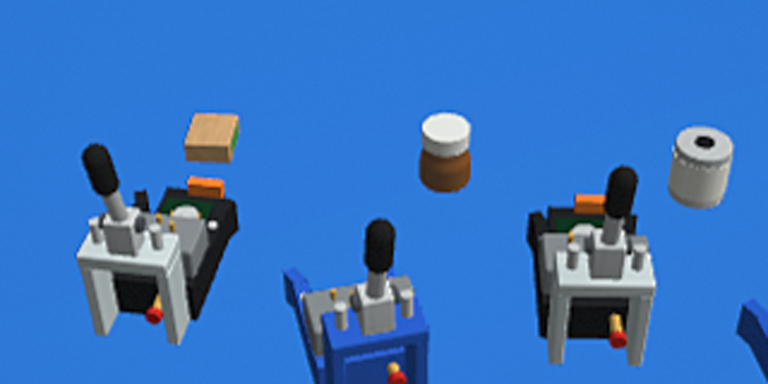

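```bash
python3 - <<'E'
from h import *
s=dict(np.load("w12.npz")); f=s["frame"].astype(int)
m=(f[...,0]>180)&(f[...,2]<110)&(f[...,0]-f[...,2]>110); m[:,:245]=0; m[:,300:]=0; m[:155]=0; m[180:]=0
v,u=np.nonzero(m); W=np.array([wn(p) for p in ray(s,np.c_[u,v],.029)])
print(len(u),W.min(0).round(4),W.max(0).round(4))
C=cloud(s)
t0=dict(np.load("top0.npz")); C0=cloud(t0)
t=imaging.snapshot("top")
d=np.abs(t["frame"].astype(int)-t0["frame"]).sum(2)
for n,(u,v) in dict(tin=(177,240),jar=(271,239),box=(363,250),carA=(357,205)).items(): print(n,d[v-14:v+14,u-14:u+14].mean().round(1))
E
```

```text
229 [-0.0681 -0.0035  0.029 ] [-0.0597  0.0236  0.029 ]
tin 23.8
jar 25.3
box 22.4
carA 16.1
```

```bash
python3 - <<'E'
from bench import manip, sign_off
print(manip.sense()["clock"]); sign_off()
E
```

```text
30.5167
the job is handed in; nothing more can be done
```

I drew the wrongly loaded carrier out of nest_b by its grey bar and set it about 27 mm past the required draw-out point. I then gripped it across the middle, lifted it, turned it 180° board side up and slid it back into the channel. Last, I pushed it home with shut fingers, twice, until each push met the stop. The job was handed in at about 30.5 s of the 69 s allowed.

**Last checks:**
- **Position:** the orange bar is at the mouth, and the carrier's centre is about 9 mm before the nest origin, where 10 mm is home and 7 to 13.5 mm is allowed. It is about 0.5 mm off the middle line and straight to within 0.2°.
- **Pins:** pin_b's red tail stands out behind the stop, and pin_a's looks pressed as before. I judged both by eye and did not measure the travel.
- **Surroundings:** the tin, jar, box and other carrier showed only low-level image difference from the start, about the same for all four. I did not compare that with a patch of empty bench.
- **Arm:** it was clear of everything when I handed in.

One check failed: my first measuring script stopped because it looked for a grey bar at the mouth, which is no longer there. I measured from the orange bar and the circuit board instead, and they agreed to about 1 mm.

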